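# Set the soldering fume cabinet's sash to its height clip

### The job

Make the small fume cabinet ready for soldering: first switch its fan on by pressing down the raised far end of the rocker switch on the console, so that air is drawn before the cabinet is opened. Then put your fingertips beneath the lip of the sliding window and push the window up until the underside of the lip is level with the point of the height clip on the right-hand guide, and leave it standing there. Only press and push: grip nothing, and leave the clip and the tools, jars and phone about the cabinet where they are.

Things in the scene. Friction and masses are not known exactly. Their poses are not given: they have to be found in the camera images.
- cabinet: White bench fume cabinet, 280 wide, 270 deep, 390 high (guides to 485), fixed. Origin: on the desk, middle of its front; x into the cabinet, y to the worker's left, z up. The guides' front plane leans back 15 deg: from x=0 at the desk along (0.259, 0, 0.966). Before it a sill 22 high, x -50..0, and at its right end the grey fan console: x -86..0, y -270..-140, top z 42. Side channels 31 mm wide.
- rocker (a joint): Black rocker of the fan switch on top of the console, 38 wide (along the cabinet's y), 54 long, rocking about the cabinet's y. rad: 0 = off (near half level, far half raised), 0.28 = on (far half level, near half raised: end stop). Stays where it is left; takes about 3 to 4 N on the raised end.
- rocker_raised_end (a point): Point on the upper face of the rocker's far half, 19 mm beyond its axle, middle of its width: press here straight down; it sinks about 5 mm. When off it lies in the cabinet frame at about (-26, -218, 57) mm.
- sash (a joint): Sliding glass window in an aluminium frame, 256 wide, running in the two guides up the 15 degree slope. m: 0 = shut, 0.18 = highest; grows as it rises. Counterweighted, so it stays at any height; the guides' friction and any imbalance need about 3 to 6 N along the slope to move it.
- lip (a point): Finger lip of the window, 196 long, 15 thick (black strip on top), standing 32 mm out from the guides' front plane, 60 mm above the window's lower edge, free air below it down to the sill. Origin: middle of its length, on that plane, level with its underside. x into the cabinet (15 deg below level), z up the slope (the way it moves). Window shut: origin at (25, 0, 92) mm in the cabinet frame.
- lip_edge (a point): Middle of the lower front edge of the lip, 32 mm out from the front plane of the guides (same axes as lip): the fingers go beneath it from the front, pointing forward and down.
- clip (a joint): Height clip on the right guide. m: on the same scale as sash, so the lip's underside is level with the clip's point when both joints read the same. It is stiff (15 N) and is not to be moved.
- clip_point (a point): Tip of the dark steel height clip on the right guide: it points across at the window, 20 mm out from the guides' front plane, beside the lip's right end (cabinet y = -105 mm). The clip is 12 mm high and 28 wide, with an 18 mm steel screw head on its front, and stands up to 37 mm out. z of this point's frame runs up the slope.
- chassis: Opened phone chassis, 72x148x8, lying on the mat inside the cabinet behind the glass. Origin: middle of its underside. Leave alone.
- fine_tweezers: Steel tweezers, 16x132x8, lying on the desk in front of the cabinet. Leave alone.
- red_driver: Fine red-handled screwdriver, 144 long, 10 thick, lying on the desk in front of the cabinet. Leave alone.
- tin: Flat round tin, 60 across, 17 high, on the desk before the cabinet's left end. Leave alone.
- jar: Plastic jar with a screw cap, 52 across, 68 high, on the desk right of the console. Leave alone.
- small_jar: Small jar, 37 across, 39 high, on the desk in front of the console's right side. Leave alone.

How it is judged:
On the way, in this order (a step that is already met when the one before it is completed fails the run):
1. the fan rocker is pressed over to on (value of joint rocker above 0.22 rad), for 0.1 s.
2. the fingers push the window up from beneath its lip (contact force between the fingers and sash_c0 above 0.3 N and velocity of joint sash above 0.004 m/s), for 0.1 s.
At the end, for the whole second after the job is handed in: The rocker is on (at least 0.22 rad), the underside of the lip is within 10 mm of the clip's point measured up the slope, and the window stands still (value of joint rocker above 0.22 rad and z of lip in the frame of clip_point between -0.01 and 0.01 m and velocity of joint sash between -0.003 and 0.003 m/s); the robot touches nothing.
It fails at once if the height clip was shifted (distance of clip_point from where it was at the start of the episode above 0.006 m).
It fails at once if the lip was pinched between the fingers (contact force between the fingers and sash_c0 above 1 N and contact force between the fingers and sash_c1 above 1 N).
It fails at once if something about the cabinet was disturbed (distance of any of chassis, fine_tweezers, red_driver, tin, jar, small_jar from where it was at the start of the episode above 0.02 m).
It also fails if it takes over 48 s, if anything falls off the work surface, if the arm or the gripper's body presses on something with over 40 N, if the wrist force passes 120 N, or if a joint passes its speed limit or range.

### The arm

A 6-joint arm with a two-finger parallel gripper is mounted at the origin on a cart in front of the work surface, level with it; the furniture and walls round the work are solid. World frame = base frame: x ahead of the robot, y to its left, z up, the work surface at z = 0. Lengths are in m, angles in rad, forces in N, time in s.
With the tool pointing down it reaches from about 0.35 to 0.775 m from the base axis. Payload 7.3 kg.
Tool frame: the origin (TCP) lies at the centre of the arm's flange, where the gripper is bolted on; the fingertips stand 178 mm ahead of it and the grasp point (between the pads) lies 159 mm ahead of it (tip_extent is the distance from the TCP to the fingertips, in m); z points along the fingers, y is the line along which they close (so a half turn about z gives the same grasp; the last joint's range is limited). The gripper opens to 92 mm and grips with 3 to 60 N. Pads are 19 mm wide; open, the fingers measure 130 mm over their backs; the gripper's body (75 mm by 190 mm) begins 47 mm behind the grasp point.
Start: joints at [-1.252, 0.342, 1.524, -0, 1.275, -0.146], TCP at [0.235, -0.469, 0.405] pointing down, gripper open.
Joint ranges: [-2.53, 2.53], [-0.77, 2.02], [0.04, 2.7], [-1, 4.14], [0.28, 2.66], [-3.11, 3.11]. Speed limits (rad/s): [2.57, 2.57, 3.14, 3.14, 3.14, 3.14].

### API

Orientations are given as [roll, pitch, yaw] about the fixed x, y, z axes, in that order (R = Rz(yaw) Ry(pitch) Rx(roll)).
In Python, from cell import * gives the robot as it stands.
- The arm moves only by the tool arm_command, never from a script. Its arguments are lists of equal length, an entry for each row: "xyz": the shift along the world's x, y, z in mm, a list of three; "spin": the turn about the world's z in degrees. In form: {"xyz": [[tx, ty, tz], ...], "spin": [spin, ...]}. A call has 1 to 20 rows; each row shifts and turns the commanded pose from where the row before left it; what a row does not reach is not made up. A row lasts 1/10 s, in which the tool goes at most 50 mm and 8.59 degrees, less where a joint would pass 70% of its speed; a pose out of reach is approached as far as the arm can. A call with a gripper value outside its range is refused whole. "jaw" is the opening, from -1 (shut) to 1 (fully open), set as the call begins (left out, the last holds). The fingers move at their own pace and stop on an object; "squeeze" is the grip in N (left out, the last holds). Time passes only in rows, so rows that do not move let the fingers close. It gives the time, the measured TCP pose, the force, the opening and the grip force at its end, in the units of the state.
- observe(): the state, without advancing time (a new reading comes with each control period).
- read_camera(name): name is "side" or "top"; returns a dict with "img" (480x640x3 uint8, red, green, blue), "depth" (480x640 float32, m along the optical axis (not along the pixel's ray), 0 where there is no reading), "fx", "fy", "cx", "cy" (pixels), "dist_coeffs" ([k1, k2, p1, p2, k3] as OpenCV has them; the pictures are not rectified), "world_from_camera" (4x4, takes a point from camera to world coordinates). Camera axes: x right, y up, looking along -z (the intrinsics and any distortion apply to the point x, -y, -z); pixel columns grow to the right and rows downward; lengths in m; the calibration is good to about 2 mm. A picture is of the moment at which its call begins.
- hand_in(): hands the job in; it is judged then, once.
The state is a dict: "time": time; "qpos": joint angles; "qvel": joint speeds; "joint_efforts": joint torques, N m; "tool_pos": TCP position; "tool_rot": TCP orientation; "contact_force": force on the tool from outside, world axes, zero at the start; "torque": the same for the moment, N m; "opening": finger opening in m; "grip_force": force on a finger pad.
Only numpy, scipy, OpenCV 4.12 (cv2) and the standard library are available. Lean on these libraries where they do the work, as an engineer would, in place of code of your own. Each camera call takes 0.05 s, during which the arm holds its last target. There are 200 camera calls.

## Working session

There is one attempt and no reset: what is moved stays moved. The work goes in short steps, Python scripts to look and compute and a tool call to move; the robot and the scene stay as the last step left them, time stands still between calls to the robot, and variables do not carry over. Pictures are saved under pics/ and viewed, at most 10 in all, crops included, and the job is handed in when it is done.

Besides the shell and the picture viewer there is one more tool, called after "Call:" as a command line: name --pt "numbers of a row" for each row, then --argument value for the rest. arm_command: Moves the arm, as the interface text tells. Its arguments: {"type":"object","properties":{"xyz":{"type":"array","items":{"type":"array","items":{"type":"number"}}},"spin":{"type":"array","items":{"type":"number"}},"jaw":{"type":"number"},"squeeze":{"type":"number"}},"required":["xyz","spin"]}

```bash
mkdir -p pics
cat > h.py <<'E'
from cell import *
import numpy as np, cv2
def cam(n):
    return read_camera(n)
def world(c,u,v,d=None):
    K=np.array([[c['fx'],0,c['cx']],[0,c['fy'],c['cy']],[0,0,1]])
    p=cv2.undistortPoints(np.array([[[u,v]]],float),K,np.array(c['dist_coeffs']))[0,0]
    if d is None: d=c['depth'][int(round(v)),int(round(u))]
    T=np.array(c['world_from_camera'])
    return (T@np.array([p[0]*d,-p[1]*d,-d,1]))[:3]
E
python3 - <<'E'
from h import *
import pickle
s=observe();print(s)
for n in('side','top'):
    c=cam(n);pickle.dump(c,open(n+'.pkl','wb'));cv2.imwrite(f'pics/{n}0.png',c['img'][:,:,::-1])
    print(n,c['fx'],c['dist_coeffs'],np.round(c['world_from_camera'],3).tolist())
E
```

```text
{'time': 0.0, 'qpos': array([-1.25200132e+00,  3.42730918e-01,  1.52501989e+00,  2.58023056e-05,
        1.27540355e+00, -1.45988576e-01]), 'qvel': array([-9.65031306e-04, -1.17332817e-03,  2.50746156e-05, -9.48049057e-04,
        3.27834384e-04,  1.70125164e-03]), 'joint_efforts': array([-1.97103168e-04, -4.31243670e+01, -2.44225073e+01,  7.16064451e-02,
        5.54354070e-02, -1.06525545e-04]), 'tool_pos': array([ 0.23530606, -0.46916355,  0.4040395 ]), 'tool_rot': array([-3.14005115e+00, -2.51592475e-04,  4.64775858e-01]), 'contact_force': array([0.294168  , 0.33757627, 0.14480597]), 'torque': array([ 0.0028064 , -0.01144198,  0.02830634]), 'grip_force': 0.0, 'opening': 0.09176563351982664}
side 490.5077465569111 [0.00442094 0.         0.         0.         0.        ] [[-0.902, 0.192, -0.387, 0.217], [-0.432, -0.373, 0.821, 0.835], [0.013, 0.908, 0.419, 0.492], [0.0, 0.0, 0.0, 1.0]]
top 453.82949151777126 [-0.03508424  0.          0.          0.          0.        ] [[-0.014, 0.987, -0.162, 0.424], [-1.0, -0.015, -0.004, 0.058], [-0.006, 0.162, 0.987, 1.117], [0.0, 0.0, 0.0, 1.0]]
```

View pics/side0.png

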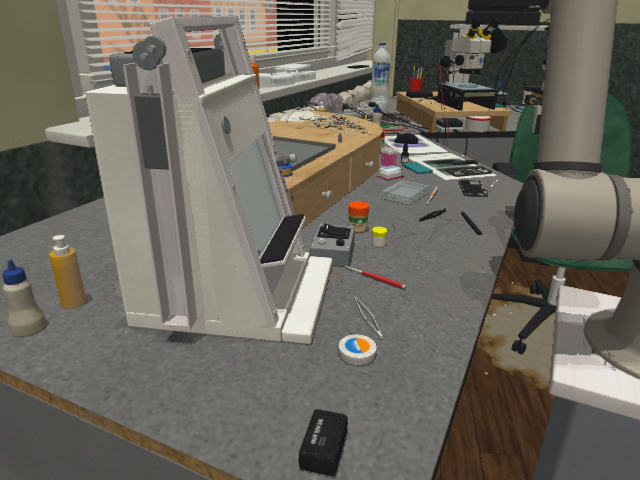

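View pics/top0.png

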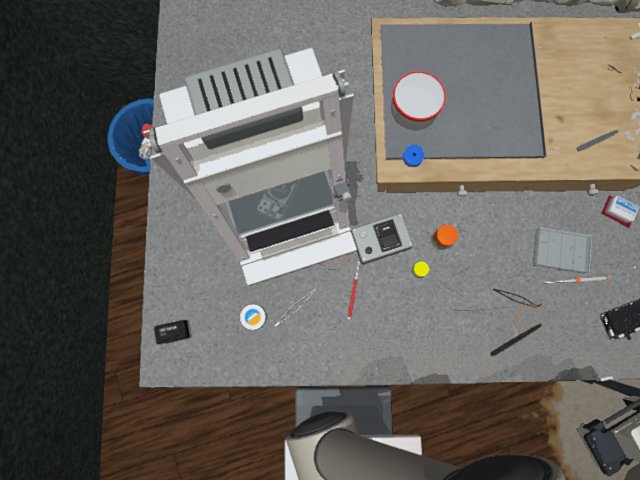

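The side view shows the lip as a black strip at about (284,238), and the console and rocker at about (333,235). In the top view the lip is at (290,230), the rocker at (387,236), the clip at about (343,190) and the sill's front edge from (243,280) to (355,247). Next I'll measure the cabinet pose.

```bash
cat >> h.py <<'E'
def cloud(c):
    K=np.array([[c['fx'],0,c['cx']],[0,c['fy'],c['cy']],[0,0,1]])
    v,u=np.mgrid[:480,:640]
    p=cv2.undistortPoints(np.stack([u,v],-1).reshape(-1,1,2).astype(float),K,np.array(c['dist_coeffs'])).reshape(480,640,2)
    d=c['depth']; T=np.array(c['world_from_camera'])
    return np.stack([p[...,0]*d,-p[...,1]*d,-d],-1)@T[:3,:3].T+T[:3,3]
E
python3 - <<'E'
from h import *
import pickle
c=pickle.load(open('top.pkl','rb'));P=cloud(c);im=c['img'].astype(int);z=P[...,2]
roi=np.zeros((480,640),bool);roi[150:300,180:420]=1
mx,mn=im.max(-1),im.min(-1)
m=roi&(z>.015)&(z<.03)&(mn>190)
n,l,st,_=cv2.connectedComponentsWithStats(m.astype(np.uint8));k=1+st[1:,4].argmax();m=l==k
print('sill',st[k],z[m].mean());r=cv2.minAreaRect(P[m][:,:2].astype(np.float32)*1000);print(r,cv2.boxPoints(r))
m=roi&(z>.036)&(z<.048);m[:,:345]=0
n,l,st,_=cv2.connectedComponentsWithStats(m.astype(np.uint8));k=1+st[1:,4].argmax();m=l==k
print('cons',st[k],np.median(z[m]));r=cv2.minAreaRect(P[m][:,:2].astype(np.float32)*1000);print(r,cv2.boxPoints(r))
m=roi&(mx<60)&(z>.08)&(z<.2);m[:,340:]=0
n,l,st,_=cv2.connectedComponentsWithStats(m.astype(np.uint8));k=1+st[1:,4].argmax();m=l==k
print('lip',st[k],P[m].mean(0));r=cv2.minAreaRect(P[m][:,:2].astype(np.float32)*1000);print(r,cv2.boxPoints(r),z[m].min(),z[m].max())
m=roi&(mx<50)&(z>.042)&(z<.07);m[:,:360]=0
n,l,st,_=cv2.connectedComponentsWithStats(m.astype(np.uint8));k=1+st[1:,4].argmax();m=l==k
print('rock',st[k],P[m].mean(0));r=cv2.minAreaRect(P[m][:,:2].astype(np.float32)*1000);print(r,cv2.boxPoints(r),z[m].min(),z[m].max())
big=cv2.resize(c['img'][160:280,320:420,::-1],None,fx=5,fy=5,interpolation=cv2.INTER_CUBIC);cv2.imwrite('pics/topc.png',big)
E
```

```text
sill [ 242  232  114   53 2124] 0.022561565305382548
((573.0220947265625, 123.74249267578125), (48.004981994628906, 278.3018493652344), 17.226377487182617) [[508.8871    249.5431   ]
 [591.30554   -16.274696 ]
 [637.1571     -2.0581207]
 [554.73865   263.75967  ]]
cons [ 351  214   62   48 1328] 0.0425363873924024
((616.9451904296875, -76.81138610839844), (85.91632843017578, 130.48110961914062), 17.385265350341797) [[ 556.4559     -27.386902 ]
 [ 595.44305   -151.90726  ]
 [ 677.4345    -126.23587  ]
 [ 638.4473      -1.7155151]]
lip [ 247  211   86   40 1301] [0.61872142 0.13723378 0.13227125]
((618.940185546875, 136.80328369140625), (36.6805419921875, 191.76084899902344), 17.066410064697266) [[573.26855  223.07913 ]
 [629.5465    39.762436]
 [664.6118    50.527435]
 [608.33386  233.84413 ]] 0.12440530080751977 0.14110879928873177
rock [392 229   6  11  15] [ 0.62326488 -0.10875729  0.04923001]
((621.53173828125, -106.81147766113281), (25.37313461303711, 8.719708442687988), 18.599260330200195) [[ 608.1172   -106.72567 ]
 [ 610.8983   -114.98997 ]
 [ 634.9463   -106.897285]
 [ 632.16516   -98.63299 ]] 0.04492880683194733 0.05580911017338419
```

View pics/topc.png

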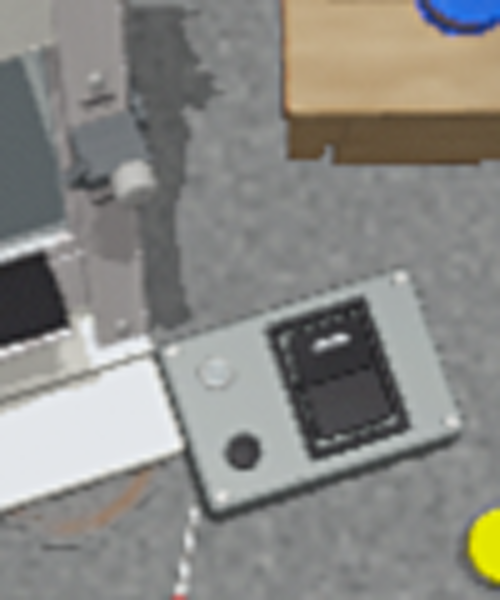

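```bash
cat >> h.py <<'E'
A=np.radians(17.3);O=np.array([.5965,.1315,0])
R=np.array([[np.cos(A),-np.sin(A),0],[np.sin(A),np.cos(A),0],[0,0,1]])
def loc(P): return (P-O)@R*1000
S=np.array([np.cos(np.radians(75)),0,np.sin(np.radians(75))]);N=np.array([-S[2],0,S[0]])
def slope(P):  # out of plane, y, up slope (0 = lip underside when shut), mm
    L=loc(P); q=L-np.array([25,0,92]); return np.stack([q@N,L[...,1],q@S],-1)
def w(l): return O*1000+R@np.array(l,float)
E
python3 - <<'E'
from h import *
import pickle
print(w([-26,-218,57]))
for n in('top','side'):
    c=pickle.load(open(n+'.pkl','rb'));Q=slope(cloud(c));im=c['img'];mx=im.max(-1)
    d=c['depth']>0
    m=d&(abs(Q[...,1])<90)&(Q[...,0]>4)&(Q[...,0]<36)&(Q[...,2]>-10)&(Q[...,2]<180)
    print(n,'lip',m.sum(),np.percentile(Q[m],[2,25,50,75,98],axis=0).round(1).tolist())
    g=d&(abs(Q[...,1]+125)<6)&(Q[...,2]>0)&(Q[...,2]<250)&(abs(Q[...,0])<20)
    print('guide plane out',np.median(Q[g][:,0]) if g.any() else None)
    m=d&(Q[...,1]<-97)&(Q[...,1]>-150)&(Q[...,0]>10)&(Q[...,0]<45)&(Q[...,2]>10)&(Q[...,2]<250)
    v,u=np.nonzero(m)
    print('clip',m.sum())
    for a,b in list(zip(u,v)): print(a,b,Q[b,a].round(0),im[b,a])if n=='top' else 0
E
```

```text
[636.50394176 -84.36960102  57.        ]
top lip 1116 [[4.7, -86.6, 26.9], [12.5, -45.6, 36.0], [21.0, 0.1, 37.9], [28.8, 45.8, 39.2], [32.1, 86.5, 41.8]]
guide plane out -0.2562274486072066
clip 193
346 185 [  10. -139.  149.] [115 119 123]
345 186 [  12. -136.  150.] [114 119 122]
346 186 [  11. -138.  146.] [118 122 126]
347 186 [  12. -140.  147.] [108 111 115]
340 187 [  10. -126.  148.] [113 118 122]
342 187 [  10. -130.  146.] [117 120 124]
343 187 [  13. -132.  149.] [115 120 123]
344 187 [  13. -134.  148.] [116 120 124]
345 187 [  14. -135.  149.] [118 121 125]
346 187 [  12. -138.  145.] [117 121 124]
347 187 [  13. -140.  145.] [115 120 124]
338 188 [  11. -121.  149.] [115 119 124]
339 188 [  11. -124.  147.] [115 119 123]
340 188 [  12. -125.  148.] [117 120 124]
341 188 [  12. -128.  146.] [117 120 124]
342 188 [  15. -129.  150.] [116 120 123]
343 188 [  14. -131.  148.] [116 120 124]
344 188 [  17. -132.  151.] [115 119 123]
345 188 [  15. -135.  147.] [114 119 122]
346 188 [  15. -137.  146.] [115 120 123]
347 188 [  17. -139.  148.] [117 122 125]
348 188 [  17. -14
[... 6572 characters left out ...]
] [115 115 112]
347 199 [  36. -132.  139.] [112 112 110]
348 199 [  37. -134.  139.] [109 108 109]
349 199 [  37. -136.  138.] [111 111 109]
343 200 [  37. -123.  142.] [117 114 114]
344 200 [  36. -125.  139.] [119 118 116]
345 200 [  37. -127.  139.] [112 112 111]
346 200 [  37. -129.  138.] [109 110 108]
347 200 [  36. -131.  136.] [107 106 103]
348 200 [  36. -134.  134.] [102 102 101]
331 217 [ 10. -98.  34.] [77 75 75]
331 218 [ 13. -97.  36.] [52 51 52]
332 220 [ 19. -98.  36.] [72 70 71]
333 223 [ 26. -98.  35.] [102 101  96]
side lip 762 [[4.7, -85.5, 24.3], [13.6, -35.3, 34.0], [23.1, 12.3, 36.7], [30.1, 52.9, 37.2], [32.1, 86.5, 38.1]]
guide plane out -0.7279874557672821
clip 145
```

Call:
arm_command --pt "27 26 0" --pt "27 26 0" --pt "27 26 0" --pt "27 26 0" --pt "27 26 0" --pt "27 26 0" --pt "27 26 0" --pt "27 26 0" --pt "27 26 0" --pt "27 26 0" --pt "27 26 0" --pt "27 26 0" --pt "27 26 0" --pt "27 26 0" --pt "21 20 0" --pt "0 0 0" --spin '[-2, -2, -2, -2, -1.3, 0, 0, 0, 0, 0, 0, 0, 0, 0, 0, 0]' --jaw -1 --squeeze 10

```text
time: 1.7
tool_pos: [0.6361, -0.0825, 0.4035]
tool_rot: [-3.14, 0.0, 0.306]
contact_force: [-0.5, 0.3, 0.1]
opening: 0.0006
grip_force: 0.0
```

Call:
arm_command --pt "-1.5 -2.5 -35" --pt "0 0 -40" --pt "0 0 -40" --pt "0 0 -30" --pt "0 0 -15" --pt "0 0 -5" --pt "0 0 0" --spin '[0, 0, 0, 0, 0, 0, 0]'

```text
time: 2.4
tool_pos: [0.6325, -0.0883, 0.2393]
tool_rot: [-3.141, 0.001, 0.302]
contact_force: [-0.7, -0.6, 0.3]
opening: 0.0002
grip_force: 0.0
```

Call:
arm_command --pt "0 0 -1.5" --pt "0 0 -1.5" --pt "0 0 -1.5" --pt "0 0 -1.5" --pt "0 0 -1" --pt "0 0 0" --spin '[0, 0, 0, 0, 0, 0]'

```text
time: 3.0
tool_pos: [0.6332, -0.0878, 0.2332]
tool_rot: [3.141, -0.001, 0.303]
contact_force: [2.0, 0.8, 3.3]
opening: 0.0005
grip_force: 1.6
```

Call:
arm_command --pt "0 0 -1" --pt "0 0 -1" --pt "0 0 -1" --pt "0 0 0" --pt "0 0 0" --spin '[0, 0, 0, 0, 0]'

```text
time: 3.5
tool_pos: [0.6331, -0.0878, 0.2302]
tool_rot: [3.141, -0.001, 0.303]
contact_force: [1.5, 0.6, 6.3]
opening: 0.0007
grip_force: 3.0
```

Call:
arm_command --pt "0 0 -1" --pt "0 0 -1" --pt "0 0 0" --pt "0 0 0" --spin '[0, 0, 0, 0]'

```text
time: 3.9
tool_pos: [0.6331, -0.0877, 0.2301]
tool_rot: [3.14, -0.002, 0.303]
contact_force: [-1.4, 1.5, 16.9]
opening: 0.0006
grip_force: 8.6
```

Call:
arm_command --pt "0 0 10" --pt "0 0 25" --pt "-10 -3 13" --pt "-9 -3 0" --pt "-7 22 0" --pt "-11 35 0" --pt "-11 35 0" --pt "-11 35 0" --pt "-11 35 0" --pt "-11 35 0" --pt "-7 23 0" --pt "0 0 0" --pt "0 0 0" --spin '[0, 0, 0, 0, 0, 0, 0, 0, 0, 0, 0, 0, 0]'

```text
time: 5.2
tool_pos: [0.5443, 0.1261, 0.2747]
tool_rot: [3.142, 0.002, 0.304]
contact_force: [0.5, -1.4, 0.4]
opening: 0.0006
grip_force: 0.0
```

Run:
```python
from h import *
s=observe();print(loc(s['tool_pos']),s['contact_force'])
c=cam('top');Q=slope(cloud(c));L=loc(cloud(c));cv2.imwrite('pics/t1.png',cv2.resize(c['img'][130:330,220:440,::-1],None,fx=3,fy=3))
for a,b in((-42,-30),(-60,-49)):
    pass
for x in(-66,-60,-55,-50,-40,-35,-30,-26,-22):
    m=(abs(L[...,0]-x)<2.5)&(abs(L[...,1]+218)<12);print(x,m.sum(),np.median(L[m][:,2]) if m.any() else 0)
```

```text
[-51.42482334  10.35205423 274.72183044] [ 0.52888815 -1.42647485  0.44313458]
-66 27 58.4048742340848
-60 20 58.15941449935169
-55 21 56.285173288648906
-50 19 55.962878452552765
-40 20 52.4322164665616
-35 20 51.87811388367891
-30 22 51.28329206411553
-26 20 51.37643484533672
-22 20 52.92477921957517
```

View pics/t1.png

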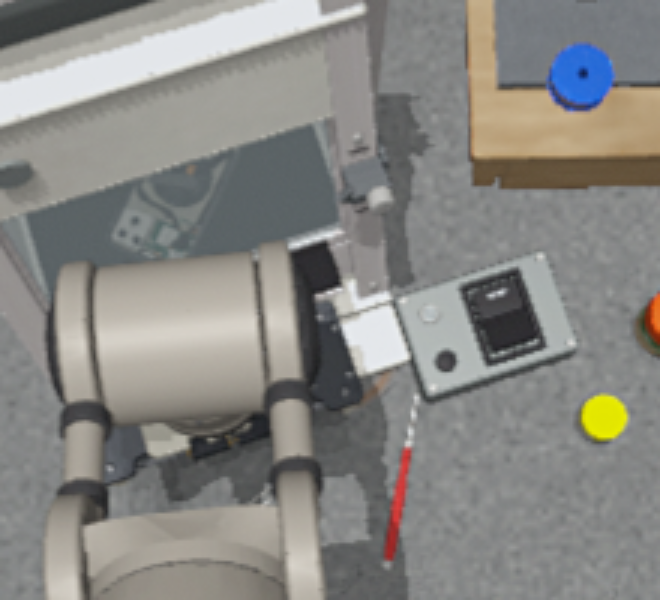

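The picture shows the rocker over: its near half, around crop (500,330), now reads z 58, and its far half reads level at 51. The fingers stand in front of the lip with the clip clear at crop (365,185). I'll move up to the lip's lower edge.

Call:
arm_command --pt "8 2.5 0" --pt "10 3 0" --pt "10 3 0" --pt "6 2 0" --pt "1.5 0.5 0" --pt "0 0 0" --spin '[0, 0, 0, 0, 0, 0]'

```text
time: 5.85
tool_pos: [0.5805, 0.1368, 0.2754]
tool_rot: [-3.142, 0.001, 0.302]
contact_force: [0.5, 0.6, -0.4]
opening: 0.0008
grip_force: 0.0
```

Call:
arm_command --pt "1 0.3 0" --pt "1 0.3 0" --pt "1 0.3 0" --pt "1 0.3 0" --pt "0 0 0" --spin '[0, 0, 0, 0, 0]'

```text
time: 6.35
tool_pos: [0.5842, 0.1384, 0.2758]
tool_rot: [3.142, 0.001, 0.303]
contact_force: [-0.1, 0.1, 0.5]
opening: 0.0007
grip_force: 0.6
```

Call:
arm_command --pt "1 0.3 0" --pt "1 0.3 0" --pt "0 0 0" --spin '[0, 0, 0]'

```text
time: 6.65
tool_pos: [0.5851, 0.1387, 0.2756]
tool_rot: [-3.141, 0.005, 0.303]
contact_force: [-8.9, -3.3, 6.2]
opening: 0.0005
grip_force: 4.6
```

Call:
arm_command --pt "1 0.3 0" --pt "1 0.3 0" --pt "0 0 0" --spin '[0, 0, 0]'

```text
time: 6.95
tool_pos: [0.5859, 0.1389, 0.2752]
tool_rot: [-3.141, 0.01, 0.303]
contact_force: [-14.5, -6.0, 7.9]
opening: 0.0007
grip_force: 8.2
```

Call:
arm_command --pt "0.2 0 1" --pt "0.5 0.15 2" --pt "0.5 0.15 2" --pt "0.5 0.15 2" --pt "0.5 0.15 2" --pt "0 0 0" --spin '[0, 0, 0, 0, 0, 0]'

```text
time: 7.55
tool_pos: [0.5881, 0.1395, 0.283]
tool_rot: [-3.141, 0.011, 0.303]
contact_force: [-13.9, -5.2, 1.6]
opening: 0.0004
grip_force: 7.1
```

```bash
cat > m.py <<'E'
from h import *
s=observe();print(loc(s['tool_pos']).round(1),s['contact_force'].round(1),s['time'])
for n in('top','side'):
    c=cam(n);Q=slope(cloud(c));d=c['depth']>0;mx=c['img'].max(-1)
    m=d&(Q[...,0]>6)&(Q[...,0]<28)&(Q[...,2]>20)&(Q[...,2]<190)&(mx<70)&(((Q[...,1]>72)&(Q[...,1]<93))|((Q[...,1]<-75)&(Q[...,1]>-95)))
    print(n,m.sum(),np.percentile(Q[m][:,2],[10,50,90]).round(1) if m.any() else 0)
E
python3 m.py
```

```text
[ -5.7  10.1 283. ] [-13.9  -5.2   1.6] 7.55
top 27 [44.  46.1 47.8]
side 70 [43.4 44.4 45.1]
```

Call:
arm_command --pt "0.7 0.2 2.5" --pt "0.8 0.25 3" --pt "0.8 0.25 3" --pt "0.8 0.25 3" --pt "0.8 0.25 3" --pt "0.8 0.25 3" --pt "0.8 0.25 3" --pt "0.8 0.25 3" --pt "0 0 0" --spin '[0, 0, 0, 0, 0, 0, 0, 0, 0]'

```text
time: 8.55
tool_pos: [0.5943, 0.1414, 0.3066]
tool_rot: [-3.141, 0.012, 0.303]
contact_force: [-15.1, -5.6, 2.9]
opening: 0.0007
grip_force: 8.1
```

```bash
python3 m.py
```

```text
[  0.8  10.1 306.6] [-15.1  -5.6   2.9] 8.55
top 29 [67.5 70.  71.9]
side 72 [67.3 68.9 69.6]
```

Call:
arm_command --pt "0.8 0.25 3" --pt "0.8 0.25 3" --pt "0.8 0.25 3" --pt "0.8 0.25 3" --pt "0.8 0.25 3" --pt "0.8 0.25 3" --pt "0.8 0.25 3" --pt "0.8 0.25 3" --pt "0.8 0.25 3" --pt "0.8 0.25 3" --pt "0.8 0.25 3" --pt "0.8 0.25 3" --pt "0.8 0.25 3" --pt "0.8 0.25 3" --pt "0.8 0.25 3" --pt "0.8 0.25 3" --pt "0.8 0.25 3" --pt "0.8 0.25 3" --pt "0.8 0.25 3" --pt "0 0 0" --spin '[0, 0, 0, 0, 0, 0, 0, 0, 0, 0, 0, 0, 0, 0, 0, 0, 0, 0, 0, 0]'

```text
time: 10.65
tool_pos: [0.6092, 0.146, 0.3637]
tool_rot: [-3.141, 0.014, 0.303]
contact_force: [-19.5, -5.9, 3.9]
opening: 0.0003
grip_force: 10.2
```

```bash
python3 m.py
```

```text
[ 16.4  10.1 363.7] [-19.5  -5.9   3.9] 10.65
top 34 [127.  129.  131.3]
side 65 [125.3 127.8 128.3]
```

Call:
arm_command --pt "0.7 0.2 3" --pt "0.7 0.2 3" --pt "0.7 0.2 3" --pt "0.7 0.2 3" --pt "0.7 0.2 3" --pt "0.7 0.2 3" --pt "0.8 0.2 3" --pt "0.8 0.2 3" --pt "0.8 0.2 3" --pt "0 0 0" --spin '[0, 0, 0, 0, 0, 0, 0, 0, 0, 0]'

```text
time: 11.75
tool_pos: [0.616, 0.1481, 0.3909]
tool_rot: [-3.141, 0.013, 0.303]
contact_force: [-19.2, -5.3, 3.7]
opening: 0.0005
grip_force: 9.8
```

```bash
python3 m.py
```

```text
[ 23.6  10.  390.9] [-19.2  -5.3   3.7] 11.75
top 32 [155.7 157.8 159. ]
side 56 [155.2 156.1 156.5]
```

Level with the clip by the numbers. I'll back the fingers away and verify.

Call:
arm_command --pt "-2 -0.6 0" --pt "-4 -1.2 0" --pt "-10 -3 0" --pt "-20 -6 0" --pt "-35 -11 0" --pt "-35 -11 0" --pt "-35 -11 0" --pt "-20 -6 0" --pt "0 0 0" --pt "0 0 0" --pt "0 0 0" --spin '[0, 0, 0, 0, 0, 0, 0, 0, 0, 0, 0]'

```text
time: 12.95
tool_pos: [0.4587, 0.0991, 0.3925]
tool_rot: [3.141, -0.002, 0.302]
contact_force: [-0.2, -0.1, 0.3]
opening: 0.0005
grip_force: 0.0
```

```bash
python3 m.py
python3 - <<'E'
from h import *
c=cam('top');Q=slope(cloud(c));mx=c['img'].max(-1)
d=c['depth']>0
m=d&(Q[...,1]<-112)&(Q[...,1]>-122)&(Q[...,0]>12)&(Q[...,0]<22)&(Q[...,2]>100)&(Q[...,2]<200);print('clip top',m.sum(),np.median(Q[m][:,2]))
m=d&(abs(Q[...,1]+107)<2.5)&(Q[...,0]>12)&(Q[...,0]<25)&(Q[...,2]>100)&(Q[...,2]<200);print('tip',Q[m].round(0).tolist())
m=d&(abs(Q[...,1])<93)&(Q[...,0]>8)&(Q[...,0]<28)&(Q[...,2]>130)&(Q[...,2]<180)&(mx<70);print('lip top',m.sum(),np.median(Q[m][:,2]))
c=cam('side');cv2.imwrite('pics/s2.png',cv2.resize(c['img'][80:360,80:420,::-1],None,fx=2,fy=2))
E
```

```text
[-141.2   10.   392.5] [-0.2 -0.1  0.3] 12.95
top 205 [155.8 157.5 159.3]
side 81 [155.6 156.1 156.4]
clip top 20 147.61269731098946
tip [[17.0, -109.0, 142.0], [19.0, -106.0, 143.0], [20.0, -108.0, 144.0], [21.0, -109.0, 144.0], [20.0, -105.0, 140.0], [23.0, -107.0, 145.0], [22.0, -109.0, 142.0], [22.0, -109.0, 138.0]]
lip top 847 157.38990671106515
```

View pics/s2.png

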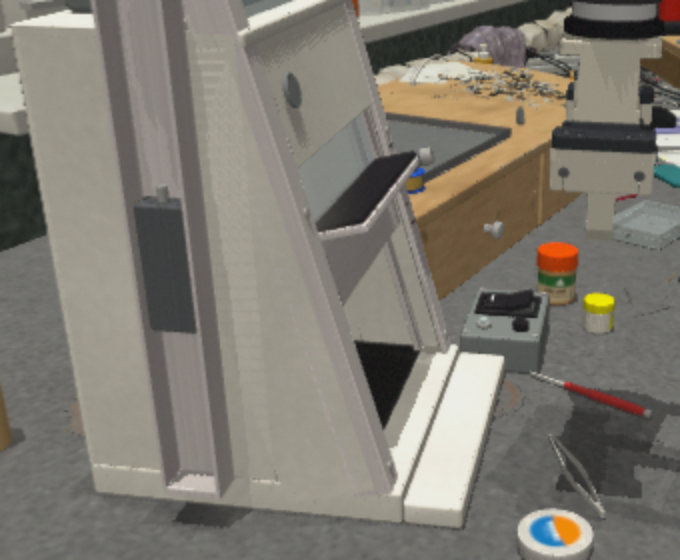

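The window stands open with the lip's right end beside the clip at about (425,157), and the robot is clear. The lip's underside measures about 142 mm up the slope and the clip's point about 142 mm.

```bash
python3 -c "
from cell import *
print(hand_in())"
```

```text
the job is handed in; nothing more can be done
None
```

The job is handed in: the fan rocker was pressed on first, then the window was raised until the lip's underside measured level with the clip's point (both about 142 mm up the slope). The tool could only point straight down, so the closed fingers raised it by pressing on the lip's lower front edge instead of reaching beneath it; nothing was gripped, the clip did not move, and nothing else was touched.

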